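# Load clean caps into the autoclave carrier, shut its drop-front hood and pin it

### The job

Get the clean screw caps ready for the autoclave: pull the hood of the carrier all the way down by its bar, and lay every loose blue screw cap that is on the worktop flat on the carrier's floor while the hood is down, none on top of another. Then push the hood back up until it is fully shut, and lock it by putting one of the two pins from the pin block down through the eyelets on each side of the carrier, fully home with the collar on the hood. Leave the stopper, the ivory lid and everything else where they are.

Things in the scene. Friction and masses are not known exactly. Their poses are not given: they have to be found in the camera images.
- carrier: open-topped aluminium carrier, fixed: floor 130 x 260, 12 thick; back (+x) and side walls 5 thick, 60 mm high; no front wall. Origin on the table under the eyelets' middle, 60 mm behind the hinge line; x from open front to back (away from the robot), y left, z up. Clear inside: x -57 (shut hood) to +67, y -125 to +125 mm
- carrier_floor (a point): centre of the carrier's inner floor, 12 mm above the table, at carrier x = 5, y = 0 mm; axes as the carrier
- hood (a joint): hood angle, rad: 0 shut, 1.57 fully down. A grey L of 5 mm plate, 260 wide: front panel 55 mm high above the hinge, and a cover 132 mm back from its upper edge over the carrier. It opens toward the robot and down until the panel lies flat and the cover stands upright in front. 0.45 kg, damped (0.25 Nm s/rad); falls shut below about 0.7 rad, open above 0.9
- hood_bar (a point): middle of the hood's round steel bar, 10 mm thick, 100 mm long along the carrier's y, axis 44 mm off the cover's outer face, 12 mm from its free edge. Turns with the hood: 120 behind and 101.5 mm above the hinge when shut, 101.5 in front and 120 mm above when down. Take it from above, a finger before and one behind it (39 mm gap to the cover), tool pointing down all the way
- hood_hinge (a point): centre of the hood's hinge line, which runs along the carrier's y at x = -60, z = 12 mm in the carrier's frame
- eyelet_left (a point): centre of the upper rim of the 13 mm through hole in the fixed eyelet plate (40 x 40, 8 thick) on the carrier's left side, at carrier x = 0, y = +150, z = 60 mm; axes as the carrier. With the hood shut, the hood's ear (5 thick, 13 mm hole) lies over it, its top 9.5 mm above this point; a pin fully home has its tip 35 mm below this point
- eyelet_right (a point): the same on the carrier's right side, at y = -150 mm
- pin_block: black block 60 x 130 x 55 mm, fixed, with two vertical 13 mm holes 70 mm apart along its y that hold the two pins at the start; origin at the centre of its underside
- pin_1: steel locking pin with dark ribbed grip, upright, 90 mm long: shank 9 mm diameter, 45 mm long with tapered tip (6 mm); collar 22 mm diameter, 4 mm thick; grip 16 mm diameter, from 49 to 90 mm above the tip. Origin at the tip, z toward the grip. 0.06 kg. Starts in the pin block, collar on the block, tip 10 mm above the table. Either pin fits either side
- pin_2: steel locking pin with dark ribbed grip, upright, 90 mm long: shank 9 mm diameter, 45 mm long with tapered tip (6 mm); collar 22 mm diameter, 4 mm thick; grip 16 mm diameter, from 49 to 90 mm above the tip. Origin at the tip, z toward the grip. 0.06 kg. Starts in the pin block, collar on the block, tip 10 mm above the table. Either pin fits either side
- cap_1: loose blue ridged screw cap, 53 mm diameter, 27 mm tall, lying flat; origin at the centre of its underside, z up; grip it across the diameter from above, near the table; 0.03 to 0.055 kg. Two or three of the four caps are present in a run
- cap_2: loose blue ridged screw cap, 53 mm diameter, 27 mm tall, lying flat; origin at the centre of its underside, z up; grip it across the diameter from above, near the table; 0.03 to 0.055 kg. Two or three of the four caps are present in a run
- cap_3: loose blue ridged screw cap, 53 mm diameter, 27 mm tall, lying flat; origin at the centre of its underside, z up; grip it across the diameter from above, near the table; 0.03 to 0.055 kg. Two or three of the four caps are present in a run
- cap_4: loose blue ridged screw cap, 53 mm diameter, 27 mm tall, lying flat; origin at the centre of its underside, z up; grip it across the diameter from above, near the table; 0.03 to 0.055 kg. Two or three of the four caps are present in a run
- stopper: orange-brown rubber stopper 26 mm diameter, 28 mm tall; stands among the caps; to be left alone; origin at its underside
- lid: low ivory jar lid 61 mm diameter, 12 mm tall; to be left alone; origin at its underside
Mind the look-alikes: they are no part of the job. Leave any green, orange or turquoise look-alike of the cap_3 alone.

How it is judged:
By the outcome, as a careful person would: the job done as asked, in the order asked, and still so for the second after the job is handed in, with the robot touching nothing.
Of cap_1, cap_2, cap_3, cap_4 only 2 to 3 are there at a start; the rules pass over those that are not, and their reading is None.
At some moment in a run one of cap_1, cap_2, cap_3, cap_4 may be knocked a few centimetres aside while the robot is not near it.
It also fails if it takes over 210 s, if anything falls off the work surface, if the arm or the gripper's body presses on something with over 40 N, if the wrist force passes 120 N, or if a joint passes its speed limit or range.

### The arm

A 6-joint arm with a two-finger parallel gripper is mounted at the origin on a cart in front of the work surface, level with it; the furniture and walls round the work are solid. World frame = base frame: x ahead of the robot, y to its left, z up, the work surface at z = 0. Lengths are in m, angles in rad, forces in N, time in s.
With the tool pointing down it reaches from about 0.4 to 0.925 m from the base axis. Payload 12.5 kg.
Tool frame: the origin (TCP) lies between the finger pads, 19 mm behind the fingertips; this is the grasp point; z points along the fingers, y is the line along which they close (so a half turn about z gives the same grasp; the last joint's range is limited). The gripper opens to 95 mm and grips with 3 to 60 N. Pads are 20 mm wide; open, the fingers measure 119 mm over their backs; the gripper's body (75 mm by 180 mm) begins 59 mm behind the grasp point.
Start: joints at [-1.421, 0.491, 1.559, -0, 1.092, -0.106], TCP at [0.158, -0.605, 0.233] pointing down, gripper open.
Joint ranges: [-3.1, 3.1], [-0.84, 2.19], [0.05, 2.79], [-1.13, 4.28], [0.06, 2.93], [-2.69, 2.69]. Speed limits (rad/s): [2.22, 2.22, 2.79, 3.14, 3.14, 3.14].

### API

Orientations are given as [roll, pitch, yaw] about the fixed x, y, z axes, in that order (R = Rz(yaw) Ry(pitch) Rx(roll)).
In Python, from plant import r gives the robot as it stands.
- The arm moves only by the tool step_arm, never from a script. Its argument "motion" is text: rows parted by semicolons, each of 7 numbers parted by spaces: the turn, a rotation vector about the world's x, y, z in rad, then the shift along the world's x, y, z in cm, then the opening, from 0 (shut) to 1 (fully open). In form: ax ay az tx ty tz hand; .... A call has 1 to 10 rows; each row is the pose to reach, as a shift and turn from the pose commanded when the call began; what a row does not reach only later rows make up. A row lasts 1/10 s, in which the tool goes at most 50 mm and 8.59 degrees, less where a joint would pass 70% of its speed; a pose out of reach is approached as far as the arm can. A call with a gripper value outside its range is refused whole. The fingers move at their own pace and stop on an object; "newtons" is the grip in N (left out, the last holds). Time passes only in rows, so rows that repeat a pose let the fingers close. It gives the time, the measured TCP pose, the force, the opening and the grip force at its end, in the units of the state.
- r.state(): the state, without advancing time (a new reading comes with each control period).
- r.snapshot(name): name is "scene" or "top" or "wrist"; returns the picture (384x512x3 uint8, red, green, blue); there is no depth.
- r.camera_info(name): a dict with "mtx" (3x3 intrinsics, pixels), "world_from_camera" (4x4, takes a point from camera to world coordinates); the wrist camera has in their place "mount" (4x4, takes a point from camera to tool coordinates, whose origin is the TCP and whose axes are the flange's). Camera axes: x right, y down, z forward; pixel columns grow to the right and rows downward; lengths in m; the calibration is good to about 2 mm. A picture is of the moment at which its call begins: read the wrist's pose just before it. camera_info takes no time and is no camera call.
- r.hand_in(): hands the job in; it is judged then, once.
The state is a dict: "time": time; "joint_positions": joint angles; "joint_vel": joint speeds; "effort": joint torques, N m; "ee_pos": TCP position; "tool_rot": TCP orientation; "contact_force": force on the tool from outside, world axes, zero at the start; "torque": the same for the moment, N m; "gripper_width": finger opening in m; "gripper_force": force on a finger pad.
Only numpy, scipy, OpenCV 4.12 (cv2) and the standard library are available. Lean on these libraries where they do the work, as an engineer would, in place of code of your own. Each camera call takes 0.05 s, during which the arm holds its last target. There are 200 camera calls.

## Working session

There is one attempt and no reset: what is moved stays moved. The work goes in short steps, Python scripts to look and compute and a tool call to move; the robot and the scene stay as the last step left them, time stands still between calls to the robot, and variables do not carry over. Pictures are saved under pics/ and viewed, at most 14 in all, crops included, and the job is handed in when it is done.

Besides the shell and the picture viewer there is one more tool, called after "Emit:" by a JSON object that holds its "api" and its "payload", one argument or row to a line. step_arm: Moves the arm, as the interface text tells. Its arguments: {"type":"object","properties":{"motion":{"type":"string"},"newtons":{"type":"number"}},"required":["motion"]}

```bash
mkdir -p pics; ls; cat > h.py <<'E'
import numpy as np,cv2
from plant import r
def snap(n,f):
    im=r.snapshot(n); cv2.imwrite('pics/'+f+'.png',im[:,:,::-1]); return im
def ray(n,u,v,T=None):
    c=r.camera_info(n); K=np.array(c['mtx']); W=np.array(c['world_from_camera']) if T is None else T
    d=W[:3,:3]@np.linalg.solve(K,[u,v,1.]); return W[:3,3],d
def onz(n,u,v,z,T=None):
    o,d=ray(n,u,v,T); return o+d*(z-o[2])/d[2]
def proj(n,p,T=None):
    c=r.camera_info(n); K=np.array(c['mtx']); W=np.array(c['world_from_camera']) if T is None else T
    q=K@(W[:3,:3].T@(np.array(p)-W[:3,3])); return q[:2]/q[2]
def tri(a,b):
    A=np.zeros((3,3));B=np.zeros(3)
    for o,d in (a,b):
        d=d/np.linalg.norm(d);P=np.eye(3)-np.outer(d,d);A+=P;B+=P@o
    return np.linalg.solve(A,B)
def wristT():
    from scipy.spatial.transform import Rotation as R
    s=r.state();T=np.eye(4);T[:3,:3]=R.from_euler('xyz',s['tool_rot']).as_matrix();T[:3,3]=s['ee_pos']
    return T@np.array(r.camera_info('wrist')['mount'])
E
python3 - <<'E'
from h import *
a=snap('top','t0');b=snap('scene','s0')
cv2.imwrite('pics/both.png',cv2.resize(np.vstack([a,b]),(450,600))[:,:,::-1])
for n in('top','scene'): print(r.camera_info(n))
print(r.camera_info('wrist'));print(r.state())
E
```

```text
pics
{'mtx': array([[480.29525018,   0.        , 261.05439212],
       [  0.        , 480.29525018, 196.92290535],
       [  0.        ,   0.        ,   1.        ]]), 'world_from_camera': array([[-0.05332802, -0.97272334,  0.22575524,  0.20858552],
       [-0.99856693,  0.05296443, -0.00767144,  0.00316473],
       [-0.00449481, -0.22584082, -0.97415385,  1.44907778],
       [ 0.        ,  0.        ,  0.        ,  1.        ]])}
{'mtx': array([[404.91726935,   0.        , 251.4834169 ],
       [  0.        , 404.91726935, 191.07416312],
       [  0.        ,   0.        ,   1.        ]]), 'world_from_camera': array([[ 0.87242911, -0.23381921,  0.42918065, -0.07554577],
       [-0.4881484 , -0.37365569,  0.78872845, -1.07640015],
       [-0.02405407, -0.8976135 , -0.44012657,  0.70826181],
       [ 0.        ,  0.        ,  0.        ,  1.        ]])}
{'mtx': array([[346.21007519,   0.        , 263.3136905 ],
       [  0.        , 346.21007519, 196.27019839],
       [  0.        ,   0.        ,   1.        ]]), 'mount': array([[ 7.26303144e-04, -9.67691812e-01, -2.52134943e-01,
    
[... 274 characters left out ...]
]])}
{'time': 0.1, 'joint_positions': array([-1.42061973e+00,  4.91513875e-01,  1.55937998e+00, -7.60859922e-06,
        1.09168405e+00, -1.05615402e-01]), 'joint_vel': array([ 0.00017975, -0.00135127, -0.00152138, -0.00075934,  0.00080886,
       -0.00193289]), 'effort': array([ 3.40653140e-03, -6.13621902e+01, -2.58606040e+01,  6.94244890e-02,
        4.70074243e-02, -5.66669655e-05]), 'ee_pos': array([ 0.15811508, -0.60447496,  0.23291404]), 'tool_rot': array([-3.14061218e+00, -9.71532834e-05,  2.55795458e-01]), 'contact_force': array([0.29732536, 0.03259423, 0.1481687 ]), 'torque': array([-0.03783371, -0.03429216, -0.03423678]), 'gripper_force': 0.0, 'gripper_width': 0.09499084593254525}
```

View pics/t0.png

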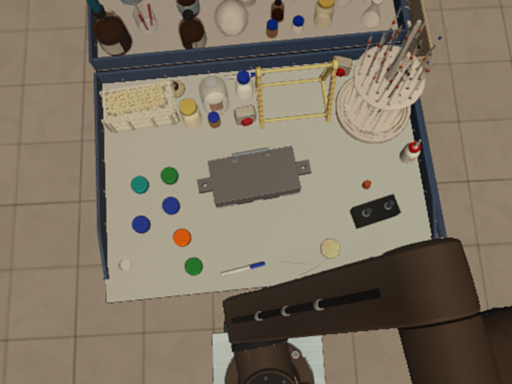

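View pics/s0.png

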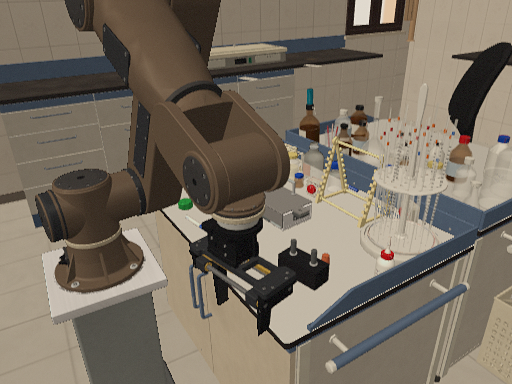

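Top view: blue caps at (171,206) and (141,225). The look-alikes are turquoise (140,185), green (170,176) and (194,266), and orange (182,238). The lid is at (331,248), the stopper at (367,184), the pin block at (376,211) and the carrier at (257,177), with eyelets near (205,185) and (304,168). Part of the worktop is hidden by the arm. Next is an enlarged crop plus numbers.

```bash
python3 - <<'E'
from h import *
a=cv2.imread('pics/t0.png')
c=a[140:275,115:415]
cv2.imwrite('pics/c1.png',cv2.resize(c,None,fx=2.6,fy=2.6,interpolation=cv2.INTER_CUBIC))
hsv=cv2.cvtColor(a,cv2.COLOR_BGR2HSV)
m=cv2.inRange(hsv,(112,120,60),(130,255,255))
n,l,s,ce=cv2.connectedComponentsWithStats(m)
for i in range(1,n):
    if s[i,4]>40: print(ce[i].round(1),s[i],onz('top',*ce[i],0.02).round(3))
for nm,u,v,z in [('eyeL',205,185,.065),('eyeR',304,168,.065),('bar',250,155,.11),('pinL',366,212,.1),('pinR',392,205,.1)]:
    print(nm,onz('top',u,v,z).round(3))
E
```

```text
[298.   20.6] [293  16  11  10  85] [ 1.136 -0.164  0.02 ]
[271.9  24.1] [267  19  11  11  94] [ 1.128 -0.076  0.02 ]
[242.9  76.7] [237  70  12  14 129] [0.943 0.029 0.02 ]
[213.1 116.6] [208 112  11  10  84] [0.81 0.13 0.02]
[170.5 205.3] [163 197  16  17 211] [0.529 0.269 0.02 ]
[140.6 224. ] [133 216  17  17 221] [0.476 0.359 0.02 ]
[257.3 264.6] [251 262  14   6  44] [0.335 0.014 0.02 ]
eyeL [0.575 0.157 0.065]
eyeR [ 0.611 -0.141  0.065]
bar [0.646 0.018 0.11 ]
pinL [ 0.461 -0.305  0.1  ]
pinR [ 0.477 -0.381  0.1  ]
```

View pics/c1.png

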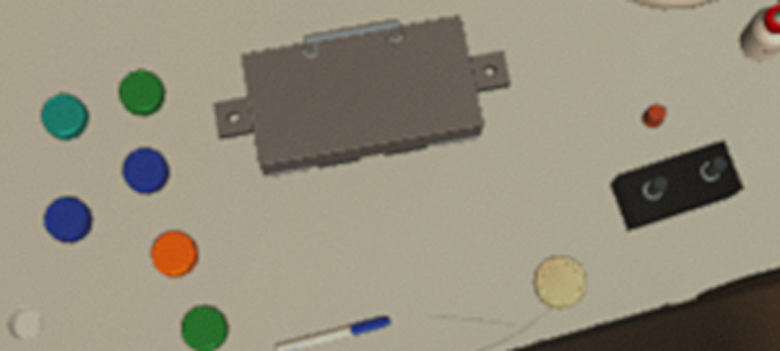

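The crop confirms exactly two loose blue caps in view: A at (145,170) and B at (68,219). The others are green, turquoise and orange look-alikes, and the small blue tops belong to bottles and a pen. The estimated carrier yaw is about 0.12, and the bar, at about (0.65,0.015), agrees with the geometry. I'll move toward the pin block for a wrist view.

Emit:
{"api": "step_arm", "payload": {
  "motion": "0 0 0.1 2 2 0 0.8;0 0 0.25 5 5 1 0.8;0 0 0.4 9 9 2 0.8;0 0 0.55 13 13 2 0.8;0 0 0.7 17 17 2 0.8;0 0 0.85 21 21 2 0.8;0 0 1 25 25 2 0.8;0 0 1.15 27 27 2 0.8;0 0 1.3 29 29 2 0.8;0 0 1.43 30 30 2 0.8"
}}

```text
time: 1.1
ee_pos: [0.4601, -0.3019, 0.2533]
tool_rot: [3.141, -0.001, 1.695]
contact_force: [-0.6, 0.3, 0.3]
gripper_width: 0.076
gripper_force: 0.0
```

Emit:
{"api": "step_arm", "payload": {
  "motion": "0 0 0 0 0 0 0.8;0 0 0 0 0 0 0.8;0 0 0 0 0 0 0.8"
}}

```text
time: 1.4
ee_pos: [0.4574, -0.3055, 0.2533]
tool_rot: [-3.141, -0.0, 1.682]
contact_force: [-0.0, -0.1, 0.3]
gripper_width: 0.0763
gripper_force: 0.0
```

```bash
python3 - <<'E'
from h import *
T=wristT(); np.save('T1.npy',T); snap('wrist','w1'); a=snap('top','t1')
s=r.state();print(s['time'],s['ee_pos'],s['tool_rot'],s['contact_force'])
for p in [(0.477,-0.381,.1),(.461,-.305,.1)]: print(proj('wrist',p,T))
E
```

```text
1.5 [ 0.4574542  -0.30554036  0.25343063] [-3.14154827e+00 -1.20161180e-06  1.68248152e+00] [ 0.10772389  0.3303288  -0.77104148]
[275.66859361 267.45422899]
[268.18786494 188.80576603]
```

View pics/w1.png

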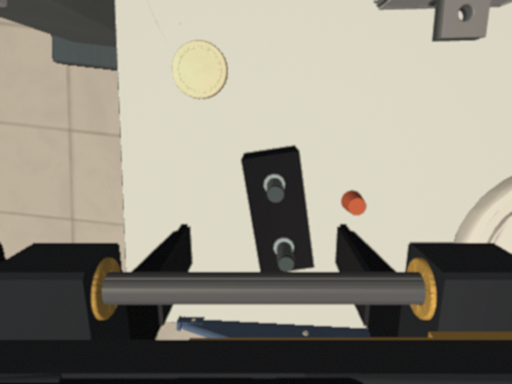

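The wrist view shows pin collars at (274,185) and (284,247), with grip tops just below them, the stopper at (354,202), the lid at (200,69) and the right eyelet hole at (465,13). Everything agrees with the top view. Next come two wrist views over the carrier.

Emit:
{"api": "step_arm", "payload": {
  "motion": "0 0 0 2 2 1 0.8;0 0 0 5 5 2 0.8;0 0 0 8 8 3 0.8;0 0 0 11 11 4 0.8;0 0 0 13 12.5 5 0.8;0 0 0 14 13.5 5 0.8;0 0 0 14 13.5 5 0.8;0 0 0 14 13.5 5 0.8"
}}

```text
time: 2.3
ee_pos: [0.5973, -0.1705, 0.3027]
tool_rot: [-3.14, -0.0, 1.685]
contact_force: [-0.2, 0.5, 0.0]
gripper_width: 0.0763
gripper_force: 0.0
```

```bash
python3 - <<'E'
from h import *
T=wristT(); np.save('T2.npy',T); snap('wrist','w2')
E
```

Emit:
{"api": "step_arm", "payload": {
  "motion": "0 0 0 0 2 0 0.6;0 0 0 0 5 0 0.6;0 0 0 0 9 0 0.6;0 0 0 0 13 0 0.6;0 0 0 0 17 0 0.6;0 0 0 0 19 0 0.6;0 0 0 0 19 0 0.6;0 0 0 0 19 0 0.6"
}}

```text
time: 3.15
ee_pos: [0.5978, 0.0194, 0.3034]
tool_rot: [-3.141, 0.0, 1.685]
contact_force: [0.0, 0.6, -0.5]
gripper_width: 0.0572
gripper_force: 0.0
```

```bash
python3 - <<'E'
from h import *
T=wristT(); np.save('T3.npy',T); b=snap('wrist','w3')[:,:,::-1]
a=cv2.imread('pics/w2.png')
m=np.hstack([a[0:230],b[0:230]]);cv2.imwrite('pics/m1.png',np.vstack([cv2.resize(a[0:230],(800,300))if 0 else cv2.resize(a[0:230],None,fx=1.3,fy=1.3),cv2.resize(b[0:230],None,fx=1.3,fy=1.3)]))
T2=np.load('T2.npy')
for p in [(.611,-.141,.065),(.575,.157,.065),(.652,.015,.1135)]: print(proj('wrist',p,T2),proj('wrist',p,T))
print(r.state()['time'],r.state()['ee_pos'])
E
```

```text
[279.61381352 147.42955982] [259.79267658 297.94337425]
[ 281.73954926 -187.35508056] [257.6162962   39.27213598]
[351.24709219 -19.1478582 ] [316.92361819 190.71068681]
3.2 [0.59792275 0.01891416 0.30335436]
```

View pics/m1.png

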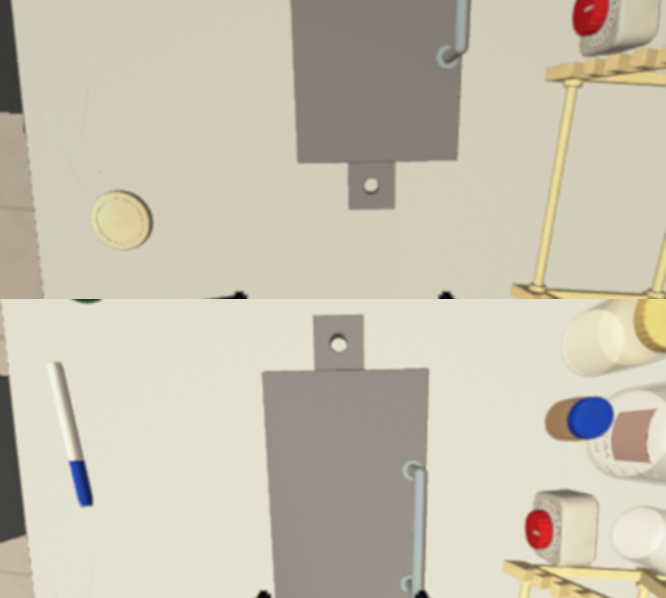

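The montage shows the right ear hole at w2 (285.5,142) and the left ear hole at w3 (261,34). The bar is at w3 u≈323, from row 133 to row 225. Now I'll triangulate with the top view.

```bash
cat > m.py <<'E'
from h import *
def hole(im,u,v,w):
    g=cv2.cvtColor(im,cv2.COLOR_BGR2GRAY)[v-w:v+w+1,u-w:u+w+1]
    g=cv2.resize(g,None,fx=8,fy=8,interpolation=cv2.INTER_CUBIC)
    t,m=cv2.threshold(g,0,255,cv2.THRESH_OTSU)
    n,l,s,c=cv2.connectedComponentsWithStats(m); k=l[g.shape[0]//2,g.shape[1]//2]
    i=k if k else 1+np.argmin([np.hypot(*(c[j]-4*(2*w+1))) for j in range(1,n)])
    return (c[i]+.5)/8-.5+[u-w,v-w], s[i]
E
python3 - <<'E'
from m import *
t=cv2.imread('pics/t0.png');w2=cv2.imread('pics/w2.png');w3=cv2.imread('pics/w3.png')
T2,T3=np.load('T2.npy'),np.load('T3.npy')
out={}
for nm,im,u,v,T,ut,vt in[('R',w2,285,142,T2,303,168),('L',w3,261,34,T3,205,185)]:
    a,s=hole(im,u,v,8);b,s2=hole(t,ut,vt,3)
    print(nm,a.round(1),s,b.round(1),s2,'tri',tri(ray('wrist',*a,T),ray('top',*b)).round(4))
    out[nm]=onz('wrist',*a,.0695,T);print(out[nm].round(4), onz('top',*b,.0695).round(4))
L,R_=out['L'],out['R'];d=L-R_;print('dist',np.hypot(*d[:2]),'yaw',np.arctan2(-d[0],d[1]),'mid',(L+R_)/2)
# bar mid: triangulate each end
for a,b in [((323.8,133),(232.3,155)),((323,225),(268.1,148.8))]: print('bar',tri(ray('wrist',*a,T3),ray('top',*b)).round(4))
E
```

```text
R [285.  141.6] [  26   26   82   78 5079] [302.7 167.3] [ 13  11  25  23 434] tri [ 0.6168 -0.1367  0.0541]
[ 0.6158 -0.1335  0.0695] [ 0.6122 -0.137   0.0695]
L [260.4  35.1] [  15   36   96   81 5863] [204.7 185.1] [ 12  17  27  24 485] tri [0.5768 0.1605 0.059 ]
[0.5775 0.1605 0.0695] [0.5735 0.1574 0.0695]
dist 0.29646111717858353 yaw 0.12947099459235825 mid [0.59665923 0.01350583 0.0695    ]
bar [0.6534 0.0711 0.0954]
bar [ 0.6756 -0.0364  0.0666]
```

Emit:
{"api": "step_arm", "payload": {
  "motion": "0 0 0.015 2 0 -2 0.6;0 0 0.015 5 0 -5 0.6;0 0 0.015 5.9 0 -8 0.6;0 0 0.015 5.9 0 -11 0.6;0 0 0.015 5.9 0 -14 0.6;0 0 0.015 5.9 0 -16 0.6;0 0 0.015 5.9 0 -17.5 0.6;0 0 0.015 5.9 0 -18.5 0.6;0 0 0.015 5.9 0 -19 0.6;0 0 0.015 5.9 0 -19 0.6"
}}

```text
time: 4.2
ee_pos: [0.6572, 0.02, 0.1134]
tool_rot: [3.142, 0.0, 1.7]
contact_force: [0.7, -0.3, 0.4]
gripper_width: 0.057
gripper_force: 0.0
```

Emit:
{"api": "step_arm", "payload": {
  "motion": "0 0 0 0 0 0 0.05;0 0 0 0 0 0 0.05;0 0 0 0 0 0 0.05;0 0 0 0 0 0 0.05;0 0 0 0 0 0 0.05;0 0 0 0 0 0 0.05;0 0 0 0 0 0 0.05;0 0 0 0 0 0 0.05",
  "newtons": 8
}}

```text
time: 5.0
ee_pos: [0.6574, 0.0204, 0.1135]
tool_rot: [3.141, 0.0, 1.701]
contact_force: [1.6, -0.0, -1.0]
gripper_width: 0.0096
gripper_force: 8.0
```

```bash
cat > arc.py <<'E'
import numpy as np,sys
def arc(a,b,n,yaw=.128):
    f=lambda t:np.array([.12*np.cos(t)-.1015*np.sin(t),.1015*np.cos(t)+.12*np.sin(t)])
    S=[]
    for k in range(1,n+1):
        d=(f(a+(b-a)*k/n)-f(a))*100; S.append(f'{d[0]*np.cos(yaw):.1f} {d[0]*np.sin(yaw):.1f} {d[1]:.1f}')
    print('; '.join(S))
E
python3 -c "
from arc import *
arc(0,.785,10);arc(.785,1.5708,10);arc(1.5708,.785,10);arc(.785,0,10)"
```

```text
-0.8 -0.1 0.9; -1.7 -0.2 1.8; -2.7 -0.3 2.5; -3.7 -0.5 3.2; -4.8 -0.6 3.8; -5.9 -0.8 4.3; -7.0 -0.9 4.8; -8.2 -1.1 5.1; -9.4 -1.2 5.4; -10.6 -1.4 5.5
-1.2 -0.2 0.1; -2.4 -0.3 0.0; -3.7 -0.5 -0.1; -4.9 -0.6 -0.4; -6.0 -0.8 -0.7; -7.2 -0.9 -1.1; -8.3 -1.1 -1.6; -9.4 -1.2 -2.2; -10.4 -1.3 -2.9; -11.4 -1.5 -3.7
1.0 0.1 0.8; 2.0 0.3 1.4; 3.1 0.4 2.0; 4.2 0.5 2.6; 5.3 0.7 3.0; 6.5 0.8 3.3; 7.7 1.0 3.5; 8.9 1.1 3.7; 10.1 1.3 3.7; 11.4 1.5 3.7
1.2 0.2 -0.2; 2.4 0.3 -0.4; 3.6 0.5 -0.7; 4.7 0.6 -1.2; 5.8 0.8 -1.7; 6.9 0.9 -2.3; 7.9 1.0 -3.0; 8.9 1.1 -3.8; 9.8 1.3 -4.6; 10.6 1.4 -5.5
```

Emit:
{"api": "step_arm", "payload": {
  "motion": "0 0 0 -0.8 -0.1 0.9 0.05;0 0 0 -1.7 -0.2 1.8 0.05;0 0 0 -2.7 -0.3 2.5 0.05;0 0 0 -3.7 -0.5 3.2 0.05;0 0 0 -4.8 -0.6 3.8 0.05;0 0 0 -5.9 -0.8 4.3 0.05;0 0 0 -7 -0.9 4.8 0.05;0 0 0 -8.2 -1.1 5.1 0.05;0 0 0 -9.4 -1.2 5.4 0.05;0 0 0 -10.6 -1.4 5.5 0.05"
}}

```text
time: 6.0
ee_pos: [0.5504, 0.0064, 0.1695]
tool_rot: [3.14, -0.0, 1.701]
contact_force: [1.9, 3.5, 8.5]
gripper_width: 0.0097
gripper_force: 8.0
```

Emit:
{"api": "step_arm", "payload": {
  "motion": "0 0 0 -1.2 -0.2 0.1 0.05;0 0 0 -2.4 -0.3 0 0.05;0 0 0 -3.7 -0.5 -0.1 0.05;0 0 0 -4.9 -0.6 -0.4 0.05;0 0 0 -6 -0.8 -0.7 0.05;0 0 0 -7.2 -0.9 -1.1 0.05;0 0 0 -8.3 -1.1 -1.6 0.05;0 0 0 -9.4 -1.2 -2.2 0.05;0 0 0 -10.4 -1.3 -2.9 0.05;0 0 0 -11.4 -1.5 -3.6 0.05"
}}

```text
time: 7.0
ee_pos: [0.4364, -0.0086, 0.132]
tool_rot: [3.141, -0.0, 1.7]
contact_force: [15.6, 3.3, 15.5]
gripper_width: 0.0118
gripper_force: 8.0
```

Emit:
{"api": "step_arm", "payload": {
  "motion": "0 0 0 0 0 -0.1 0.05;0 0 0 0 0 -0.1 0.05;0 0 0 0 0 -0.1 0.05;0 0 0 0 0 -0.1 0.05"
}}

```text
time: 7.4
ee_pos: [0.4377, -0.0086, 0.1313]
tool_rot: [3.14, 0.0, 1.7]
contact_force: [7.7, 2.5, -3.8]
gripper_width: 0.01
gripper_force: 8.0
```

Emit:
{"api": "step_arm", "payload": {
  "motion": "0 0 0 0 0 0 0.35;0 0 0 0 0 0 0.35;0 0 0 0 0 0 0.35;0 0 0 0 0 1 0.35;0 0 0 0 0 4 0.35;0 0 0 0 0 8 0.35;0 0 0 0 0 11 0.35;0 0 0 2 4 13 0.6;0 0 0 4 8 13 0.75;0 0 0 6 12 13 0.75"
}}

```text
time: 8.4
ee_pos: [0.4976, 0.1126, 0.2632]
tool_rot: [3.139, 0.0, 1.7]
contact_force: [0.8, -0.8, -0.4]
gripper_width: 0.0517
gripper_force: 0.0
```

Emit:
{"api": "step_arm", "payload": {
  "motion": "0 0 0 0 4 0 0.75;0 0 0 0 8 0 0.75;0 0 0 0 11 0 0.75;0 0 0 0 11 0 0.75;0 0 0 0 11 0 0.75"
}}

```text
time: 8.9
ee_pos: [0.4967, 0.2215, 0.2618]
tool_rot: [-3.141, 0.0, 1.702]
contact_force: [-0.4, -0.7, 0.1]
gripper_width: 0.071
gripper_force: 0.0
```

```bash
cat >> m.py <<'E'
def blobs(im,lo=(112,120,60),hi=(130,255,255),amin=100):
    m=cv2.inRange(cv2.cvtColor(im,cv2.COLOR_BGR2HSV),lo,hi)
    n,l,s,c=cv2.connectedComponentsWithStats(m)
    return [(c[i].round(1),s[i]) for i in range(1,n) if s[i,4]>amin]
E
python3 - <<'E'
from m import *
T=wristT(); np.save('T4.npy',T); w=snap('wrist','w4')[:,:,::-1]; t=snap('top','t4')[:,:,::-1]
s=r.state();print(s['time'],s['ee_pos'],s['tool_rot'])
print([ (c,list(x)) for c,x in blobs(t)])
for c,x in blobs(w,amin=300): print(c,x,onz('wrist',*c,.02,T).round(4))
cv2.imwrite('pics/m4.png',np.vstack([w,cv2.resize(t[120:300,90:450],None,fx=512/360,fy=512/360)])[:600])
E
```

```text
9.0 [0.49700776 0.22054372 0.26177955] [-3.14159210e+00  2.24002194e-04  1.70034716e+00]
[(array([242.9,  76.7]), [np.int32(237), np.int32(70), np.int32(12), np.int32(14), np.int32(129)])]
[263.6  35.4] [ 240    9   48   54 2039] [0.4772 0.3639 0.02  ]
[300.3 129.9] [ 278  107   46   46 1617] [0.5305 0.273  0.02  ]
```

View pics/m4.png

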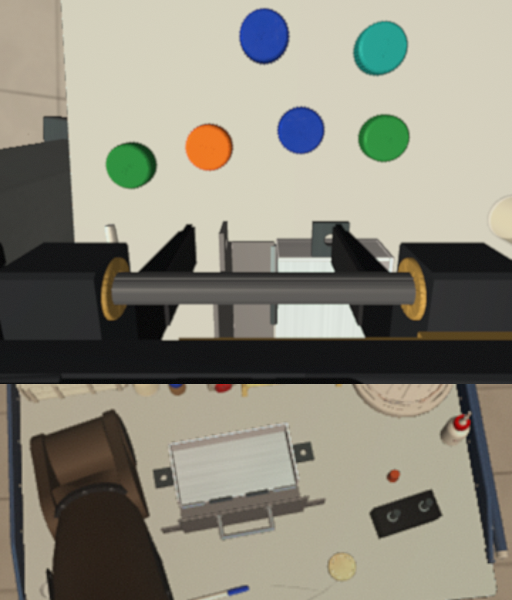

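The wrist view shows blue caps at (264,35) and (300,130). The top view shows the hood down, the carrier floor clear, and no further blue cap where the arm hid the table before.

```bash
python3 - <<'E'
from m import *
T=np.load('T4.npy')
for a,b in [((300.3,129.9),(170.5,205.3)),((263.6,35.4),(140.6,224))]:
    p=tri(ray('wrist',*a,T),ray('top',*b));print(p.round(4),onz('wrist',*a,.024,T).round(4))
E
```

```text
[0.5327 0.2721 0.0016] [0.5301 0.2732 0.024 ]
[0.4774 0.3642 0.0083] [0.4773 0.3632 0.024 ]
```

Emit:
{"api": "step_arm", "payload": {
  "motion": "0 0 0 1 2 -2 0.8;0 0 0 3 5 -5 0.8;0 0 0 3.3 5.2 -9 0.8;0 0 0 3.3 5.2 -13 0.8;0 0 0 3.3 5.2 -17 0.8;0 0 0 3.3 5.2 -20 0.8;0 0 0 3.3 5.2 -22 0.8;0 0 0 3.3 5.2 -23.5 0.8;0 0 0 3.3 5.2 -23.9 0.8;0 0 0 3.3 5.2 -23.9 0.8"
}}

```text
time: 10.0
ee_pos: [0.5304, 0.2729, 0.0226]
tool_rot: [3.142, 0.0, 1.7]
contact_force: [0.3, 0.5, 0.2]
gripper_width: 0.076
gripper_force: 0.0
```

Emit:
{"api": "step_arm", "payload": {
  "motion": "0 0 0 0 0 0 0.4;0 0 0 0 0 0 0.4;0 0 0 0 0 0 0.4;0 0 0 0 0 0 0.4;0 0 0 0 0 0 0.4",
  "newtons": 15
}}

```text
time: 10.5
ee_pos: [0.5305, 0.2735, 0.0231]
tool_rot: [3.14, -0.0, 1.701]
contact_force: [0.1, 0.4, 5.7]
gripper_width: 0.0522
gripper_force: 15.0
```

Emit:
{"api": "step_arm", "payload": {
  "motion": "0 0 0 0 0 2 0.4;0 0 0 0 0 6 0.4;0 0 0 0 0 10 0.4;0 0 0 0 0 14 0.4;0 0 0 0 -3 16 0.4;0 0 0 1 -7 16 0.4;0 0 0 2 -11 16 0.4;0 0 0 3 -15 16 0.4;0 0 0 4 -19 16 0.4;0 0 0 5 -23 16 0.4"
}}

```text
time: 11.5
ee_pos: [0.5802, 0.0417, 0.1825]
tool_rot: [-3.142, -0.0, 1.701]
contact_force: [1.1, -0.3, -0.4]
gripper_width: 0.0519
gripper_force: 15.0
```

Emit:
{"api": "step_arm", "payload": {
  "motion": "0 0 0 1 -3 0 0.4;0 0 0 2 -6 0 0.4;0 0 0 3 -7.7 0 0.4;0 0 0 3 -7.9 -2 0.4;0 0 0 3 -7.9 -5 0.4;0 0 0 3 -7.9 -8 0.4;0 0 0 3 -7.9 -11 0.4;0 0 0 3 -7.9 -13 0.4;0 0 0 3 -7.9 -14 0.4;0 0 0 3 -7.9 -14.4 0.4"
}}

```text
time: 12.5
ee_pos: [0.6101, -0.0353, 0.0377]
tool_rot: [-3.141, -0.0, 1.701]
contact_force: [0.1, 0.0, 0.2]
gripper_width: 0.0521
gripper_force: 15.0
```

Emit:
{"api": "step_arm", "payload": {
  "motion": "0 0 0 0 0 -0.2 0.4;0 0 0 0 0 -0.3 0.4;0 0 0 0 0 -0.3 0.4"
}}

```text
time: 12.8
ee_pos: [0.6105, -0.0357, 0.0362]
tool_rot: [3.14, 0.0, 1.701]
contact_force: [0.9, -0.2, -0.4]
gripper_width: 0.0517
gripper_force: 15.0
```

Emit:
{"api": "step_arm", "payload": {
  "motion": "0 0 0 0 0 -0.1 0.4;0 0 0 0 0 -0.1 0.65;0 0 0 0 0 -0.1 0.65;0 0 0 0 0 -0.1 0.65;0 0 0 0 0 1 0.65;0 0 0 0 0 4 0.65;0 0 0 0 0 8 0.65;0 0 0 0 0 12 0.75;0 0 0 0 0 16 0.75;0 0 0 0 4 18 0.75"
}}

```text
time: 13.8
ee_pos: [0.6111, 0.0018, 0.2199]
tool_rot: [3.137, 0.002, 1.697]
contact_force: [0.8, -0.4, 0.3]
gripper_width: 0.0711
gripper_force: 0.0
```

Emit:
{"api": "step_arm", "payload": {
  "motion": "0 0 0 -1 4 1 0.8;0 0 0 -3 8 2 0.8;0 0 0 -5 12 3 0.8;0 0 0 -8 16 4 0.8;0 0 0 -11 20 4 0.8;0 0 0 -13 24 4 0.8;0 0 0 -13 26 4 0.8;0 0 0 -13 26 4 0.8;0 0 0 -13 26 4 0.8"
}}

```text
time: 14.7
ee_pos: [0.48, 0.2643, 0.2559]
tool_rot: [3.141, 0.0, 1.702]
contact_force: [-0.5, 0.4, 0.1]
gripper_width: 0.0761
gripper_force: 0.0
```

```bash
python3 - <<'E'
from m import *
T=wristT(); np.save('T5.npy',T); w=snap('wrist','w5')[:,:,::-1]
s=r.state();print(s['time'],s['ee_pos'],s['tool_rot'])
for c,x in blobs(w,amin=300): print(c,x,onz('wrist',*c,.024,T).round(4))
E
```

```text
14.75 [0.48020588 0.26372687 0.25575276] [3.14140080e+00 1.46490604e-04 1.70067474e+00]
[273.8  79.6] [ 251   55   47   50 1830] [0.4772 0.3639 0.024 ]
```

Emit:
{"api": "step_arm", "payload": {
  "motion": "0 0 0 0 3 -2 0.8;0 0 0 -0.3 7 -5 0.8;0 0 0 -0.3 10 -9 0.8;0 0 0 -0.3 10 -13 0.8;0 0 0 -0.3 10 -17 0.8;0 0 0 -0.3 10 -20 0.8;0 0 0 -0.3 10 -22 0.8;0 0 0 -0.3 10 -23 0.8;0 0 0 -0.3 10 -23.3 0.8;0 0 0 -0.3 10 -23.3 0.8"
}}

```text
time: 15.75
ee_pos: [0.4777, 0.364, 0.0229]
tool_rot: [3.141, -0.0, 1.7]
contact_force: [0.1, 0.7, -0.4]
gripper_width: 0.0762
gripper_force: 0.0
```

Emit:
{"api": "step_arm", "payload": {
  "motion": "0 0 0 0 0 0 0.4;0 0 0 0 0 0 0.4;0 0 0 0 0 0 0.4;0 0 0 0 0 0 0.4;0 0 0 0 0 0 0.4",
  "newtons": 15
}}

```text
time: 16.25
ee_pos: [0.4774, 0.3645, 0.023]
tool_rot: [3.141, -0.0, 1.701]
contact_force: [-0.7, -0.1, 6.5]
gripper_width: 0.0523
gripper_force: 15.0
```

Emit:
{"api": "step_arm", "payload": {
  "motion": "0 0 0 0 0 2 0.4;0 0 0 0 0 6 0.4;0 0 0 0 0 10 0.4;0 0 0 0 0 14 0.4;0 0 0 1 -3 16 0.4;0 0 0 3 -7 16 0.4;0 0 0 5 -11 16 0.4;0 0 0 7 -15 16 0.4;0 0 0 9 -19 16 0.4;0 0 0 11 -23 16 0.4"
}}

```text
time: 17.25
ee_pos: [0.5876, 0.1326, 0.1824]
tool_rot: [-3.141, -0.0, 1.701]
contact_force: [0.1, 0.6, -1.0]
gripper_width: 0.0522
gripper_force: 15.0
```

Emit:
{"api": "step_arm", "payload": {
  "motion": "0 0 0 1 -3 0 0.4;0 0 0 1 -6 0 0.4;0 0 0 1 -7.1 0 0.4;0 0 0 1 -7.1 -2 0.4;0 0 0 1 -7.1 -5 0.4;0 0 0 1 -7.1 -8 0.4;0 0 0 1 -7.1 -11 0.4;0 0 0 1 -7.1 -13 0.4;0 0 0 1 -7.1 -14.2 0.4;0 0 0 1 -7.1 -14.6 0.4"
}}

```text
time: 18.25
ee_pos: [0.5967, 0.0638, 0.0355]
tool_rot: [-3.14, -0.0, 1.701]
contact_force: [-0.0, -0.8, 0.9]
gripper_width: 0.052
gripper_force: 15.0
```

Emit:
{"api": "step_arm", "payload": {
  "motion": "0 0 0 0 0 -0.1 0.4;0 0 0 0 0 -0.2 0.4;0 0 0 0 0 -0.2 0.4"
}}

```text
time: 18.55
ee_pos: [0.5975, 0.0634, 0.0353]
tool_rot: [3.14, 0.0, 1.701]
contact_force: [0.3, -1.1, -0.3]
gripper_width: 0.0522
gripper_force: 15.0
```

Emit:
{"api": "step_arm", "payload": {
  "motion": "0 0 0 0 0 0 0.65;0 0 0 0 0 0 0.65;0 0 0 0 0 0 0.65;0 0 0 0 0 1 0.65;0 0 0 0 0 4 0.65;0 0 0 0 0 8 0.65;0 0 0 0 0 12 0.65;0 0 0 0 0 16 0.65;0 0 0 0 -3 19 0.65;0 0 0 0 -6 22 0.65"
}}

```text
time: 19.55
ee_pos: [0.5968, 0.0032, 0.257]
tool_rot: [3.14, 0.0, 1.702]
contact_force: [0.5, -0.8, -0.5]
gripper_width: 0.062
gripper_force: 0.0
```

Emit:
{"api": "step_arm", "payload": {
  "motion": "0 0 0 0 -3 0 0.35;0 0 0 0 -4 0 0.35;0 0 0 0 -4 0 0.35;0 0 0 0 -4 0 0.35"
}}

```text
time: 19.95
ee_pos: [0.5969, -0.036, 0.2541]
tool_rot: [-3.141, -0.001, 1.701]
contact_force: [0.5, 0.6, 0.4]
gripper_width: 0.0365
gripper_force: 0.0
```

```bash
python3 - <<'E'
from m import *
T=wristT(); np.save('T6.npy',T); w=snap('wrist','w6')[:,:,::-1]; t=snap('top','t6')[:,:,::-1]
s=r.state();print(s['time'],s['ee_pos'],s['tool_rot'])
for c,x in blobs(w,amin=300): print(c,x,onz('wrist',*c,.036,T).round(4))
print('top',blobs(t,amin=60))
cv2.imwrite('pics/m6.png',np.vstack([w[:260],cv2.resize(t[120:300,90:450],None,fx=512/360,fy=512/360)])[:600])
E
```

```text
20.05 [ 0.59703275 -0.03556787  0.25405732] [-3.14085303e+00 -4.56007884e-04  1.70174548e+00]
[496.4  32.4] [ 478   12   34   41 1085] [0.8035 0.1345 0.036 ]
[276.5  80. ] [ 253   55   48   51 1963] [0.5964 0.0627 0.036 ]
[36.8 91. ] [ 27  71  20  42 478] [0.3553 0.0204 0.036 ]
[275.3 175.9] [ 253  153   46   47 1677] [ 0.6088 -0.0352  0.036 ]
top [(array([298. ,  20.5]), array([293,  16,  11,  10,  84], dtype=int32)), (array([272.,  24.]), array([267,  19,  11,  11,  95], dtype=int32)), (array([242.9,  76.7]), array([237,  70,  12,  14, 129], dtype=int32)), (array([213. , 116.6]), array([208, 112,  11,  10,  86], dtype=int32))]
```

View pics/m6.png

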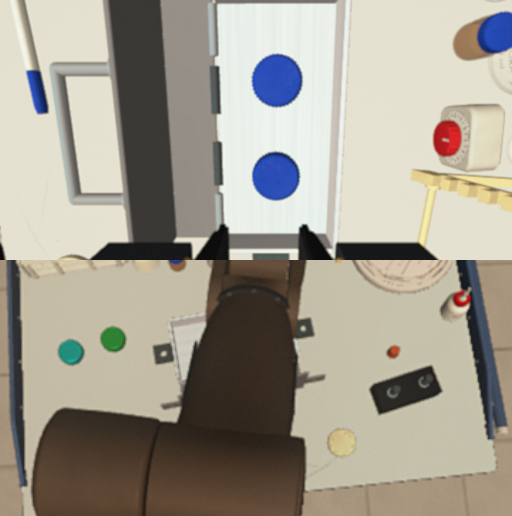

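Both caps lie flat on the floor at wrist (276,80) and (275,176), and the hood is down with its bar at left. Next I'll shut the hood, taking the bar where I left it.

Emit:
{"api": "step_arm", "payload": {
  "motion": "0 0 0 -3 0.5 0 0.35;0 0 0 -7 1.2 0 0.35;0 0 0 -11 2 0 0.35;0 0 0 -14 2.5 -1 0.35;0 0 0 -15.9 2.7 -3 0.35;0 0 0 -15.9 2.7 -6 0.35;0 0 0 -15.9 2.7 -9 0.35;0 0 0 -15.9 2.7 -11 0.35;0 0 0 -15.9 2.7 -12 0.35;0 0 0 -15.9 2.7 -12.3 0.35"
}}

```text
time: 21.05
ee_pos: [0.438, -0.0091, 0.1307]
tool_rot: [-3.14, -0.0, 1.702]
contact_force: [0.8, 0.1, -0.3]
gripper_width: 0.0327
gripper_force: 0.0
```

Emit:
{"api": "step_arm", "payload": {
  "motion": "0 0 0 0 0 0 0.05;0 0 0 0 0 0 0.05;0 0 0 0 0 0 0.05;0 0 0 0 0 0 0.05;0 0 0 0 0 0 0.05;0 0 0 0 0 0 0.05",
  "newtons": 8
}}

```text
time: 21.65
ee_pos: [0.438, -0.0097, 0.1318]
tool_rot: [3.142, 0.0, 1.701]
contact_force: [-3.3, -1.2, 7.2]
gripper_width: 0.0096
gripper_force: 8.0
```

Emit:
{"api": "step_arm", "payload": {
  "motion": "0 0 0 1 0.1 0.8 0.05;0 0 0 2 0.3 1.4 0.05;0 0 0 3.1 0.4 2 0.05;0 0 0 4.2 0.5 2.6 0.05;0 0 0 5.3 0.7 3 0.05;0 0 0 6.5 0.8 3.3 0.05;0 0 0 7.7 1 3.5 0.05;0 0 0 8.9 1.1 3.7 0.05;0 0 0 10.1 1.3 3.7 0.05;0 0 0 11.4 1.5 3.7 0.05"
}}

```text
time: 22.65
ee_pos: [0.553, 0.0052, 0.1685]
tool_rot: [3.141, 0.001, 1.701]
contact_force: [-1.6, -3.8, -3.6]
gripper_width: 0.0096
gripper_force: 8.0
```

Emit:
{"api": "step_arm", "payload": {
  "motion": "0 0 0 1.2 0.2 -0.2 0.05;0 0 0 2.4 0.3 -0.4 0.05;0 0 0 3.6 0.5 -0.7 0.05;0 0 0 4.7 0.6 -1.2 0.05;0 0 0 5.8 0.8 -1.7 0.05;0 0 0 6.9 0.9 -2.3 0.05;0 0 0 7.9 1 -3 0.05;0 0 0 8.9 1.1 -3.8 0.05;0 0 0 9.8 1.3 -4.6 0.05;0 0 0 10.6 1.4 -5.5 0.05"
}}

```text
time: 23.65
ee_pos: [0.6586, 0.0191, 0.1126]
tool_rot: [-3.141, 0.0, 1.701]
contact_force: [-16.8, -3.4, 14.9]
gripper_width: 0.0111
gripper_force: 8.2
```

Emit:
{"api": "step_arm", "payload": {
  "motion": "0 0 0 0 0 0 0.05;0 0 0 0 0 0 0.05;0 0 0 0 0 0 0.05"
}}

```text
time: 23.95
ee_pos: [0.6571, 0.0191, 0.1119]
tool_rot: [-3.138, -0.0, 1.701]
contact_force: [-5.2, -3.5, -6.3]
gripper_width: 0.0099
gripper_force: 8.0
```

Emit:
{"api": "step_arm", "payload": {
  "motion": "0 0 0 0 0 0 0.35;0 0 0 0 0 0 0.35;0 0 0 0 0 0 0.35;0 0 0 0 0 1 0.35;0 0 0 0 0 4 0.35;0 0 0 -2 2 8 0.35;0 0 0 -5 5 11 0.35;0 0 0 -7.5 7 12 0.35;0 0 0 -7.5 7 12 0.35;0 0 0 -7.5 7 12 0.35"
}}

```text
time: 24.95
ee_pos: [0.5833, 0.0897, 0.2348]
tool_rot: [3.139, 0.0, 1.702]
contact_force: [-0.5, 0.3, -0.5]
gripper_width: 0.0333
gripper_force: 0.0
```

```bash
python3 - <<'E'
from m import *
T=wristT(); np.save('T7.npy',T); snap('wrist','w7')
E
```

Emit:
{"api": "step_arm", "payload": {
  "motion": "0 0 0 0 -3 0 0.35;0 0 0 1 -7 0 0.35;0 0 0 2 -11 0 0.35;0 0 0 3 -15 0 0.35;0 0 0 3 -19 0 0.35;0 0 0 3 -23 0 0.35;0 0 0 3 -27 0 0.35;0 0 0 3 -29.5 0 0.35;0 0 0 3 -29.5 0 0.35;0 0 0 3 -29.5 0 0.35"
}}

```text
time: 26.0
ee_pos: [0.6131, -0.2066, 0.2326]
tool_rot: [-3.141, -0.001, 1.699]
contact_force: [-0.3, 0.3, -0.2]
gripper_width: 0.0334
gripper_force: 0.0
```

```bash
python3 - <<'E'
from m import *
T=wristT(); np.save('T8.npy',T); snap('wrist','w8')
E
```

Emit:
{"api": "step_arm", "payload": {
  "motion": "0 0 0 -2 -3 0 0.35;0 0 0 -4 -6 0 0.35;0 0 0 -7 -9 0 0.35;0 0 0 -10 -13 0 0.35;0 0 0 -13 -17 0 0.35;0 0 0 -14.5 -20 0 0.35;0 0 0 -14.5 -21 0 0.35;0 0 0 -14.5 -21 0 0.35;0 0 0 -14.5 -21 0 0.35"
}}

```text
time: 26.95
ee_pos: [0.4691, -0.4143, 0.2333]
tool_rot: [3.142, -0.001, 1.702]
contact_force: [0.6, 0.5, 1.1]
gripper_width: 0.0331
gripper_force: 0.0
```

```bash
python3 - <<'E'
from m import *
T=wristT(); np.save('T9.npy',T); snap('wrist','w9'); print(r.state()['time'],r.state()['ee_pos'])
T7,T8=np.load('T7.npy'),np.load('T8.npy')
w=[cv2.imread(f'pics/w{i}.png') for i in(7,8,9)]
ps=[[proj('wrist',(.5778,.1623,.0695),T7)],[proj('wrist',(.6158,-.1355,.0695),T8)],[proj('wrist',(.461,-.305,.1),T),proj('wrist',(.477,-.381,.1),T)]]
ims=[]
for im,p in zip(w,[ps[0][0],ps[1][0],(ps[2][0]+ps[2][1])/2]):
    u,v=[int(x) for x in p]; print(p.round(1)); v=max(v,85);o=(u-65,v-85); print('origin',o)
    ims.append(cv2.resize(im[o[1]:o[1]+170,o[0]:o[0]+130],None,fx=2,fy=2,interpolation=cv2.INTER_CUBIC))
print(ps[2]); cv2.imwrite('pics/m9.png',np.hstack(ims))
E
```

```text
27.0 [ 0.46913471 -0.41409658  0.23336016]
[268.4 105.5]
origin (203, 20)
[277.8 108.7]
origin (212, 23)
[275.8 106.4]
origin (210, 21)
[array([272.59009617,  55.95695673]), array([279.09269152, 156.74778671])]
```

View pics/m9.png

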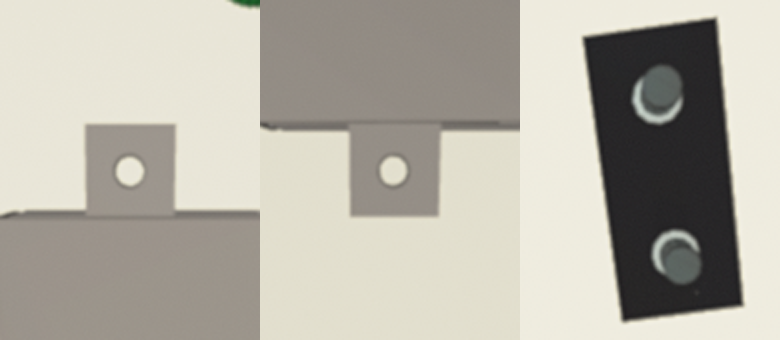

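The ear holes are centred over the eyelets: left at w7 (268,105.5), right at w8 (278.5,108.3). The pin grip tops are at w9 (281,65) and (291,153.5), the collars at (278.5,69) and (287.5,147.5).

```bash
python3 - <<'E'
from m import *
T7,T8,T9,T1=[np.load(f'T{i}.npy') for i in(7,8,9,1)]
L=onz('wrist',268,105.5,.0695,T7);R=onz('wrist',278.5,108.3,.0695,T8);d=L-R
print('L',L.round(4),'R',R.round(4),np.hypot(*d[:2]),np.arctan2(-d[0],d[1]))
print('htL',tri(ray('wrist',268,105.5,T7),ray('wrist',260.4,35.1,np.load('T3.npy'))).round(4),'htR',tri(ray('wrist',278.5,108.3,T8),ray('wrist',285,141.6,np.load('T2.npy'))).round(4))
for n,a,b,c in [('pL',(281,65),(278.5,69),(276,193)),('pR',(291,153.5),(287.5,147.5),(286.5,262))]:
    print(n,onz('wrist',*a,.1,T9).round(4),onz('wrist',*b,.059,T9).round(4),'tri top',tri(ray('wrist',*a,T9),ray('wrist',*c,T1)).round(4))
E
```

```text
L [0.5775 0.1623 0.0695] R [ 0.6163 -0.1351  0.0695] 0.2999380317487537 0.12998672066224148
htL [0.5774 0.1623 0.0598] htR [ 0.6171 -0.1351  0.0516]
pL [ 0.4683 -0.3106  0.1   ] [ 0.4679 -0.3095  0.059 ] tri top [ 0.4687 -0.3098  0.0931]
pR [ 0.4863 -0.3771  0.1   ] [ 0.4861 -0.3768  0.059 ] tri top [ 0.4873 -0.378   0.0917]
```

Emit:
{"api": "step_arm", "payload": {
  "motion": "0 0 0 1 2 -2 0.4;0 0 0 1.7 3.7 -5 0.4;0 0 0 1.7 3.7 -8 0.4;0 0 0 1.7 3.7 -11 0.4;0 0 0 1.7 3.7 -13 0.4;0 0 0 1.7 3.7 -14.5 0.4;0 0 0 1.7 3.7 -15 0.4;0 0 0 1.7 3.7 -15 0.4;0 0 0 1.7 3.7 -15 0.4"
}}

```text
time: 27.9
ee_pos: [0.4858, -0.3784, 0.0843]
tool_rot: [3.141, 0.001, 1.702]
contact_force: [-0.1, -0.7, -0.2]
gripper_width: 0.0381
gripper_force: 0.0
```

Emit:
{"api": "step_arm", "payload": {
  "motion": "0 0 0 0 0 0 0.1;0 0 0 0 0 0 0.1;0 0 0 0 0 0 0.1;0 0 0 0 0 0 0.1;0 0 0 0 0 0 0.1;0 0 0 0 0 0 0.1",
  "newtons": 20
}}

```text
time: 28.5
ee_pos: [0.4853, -0.3788, 0.0839]
tool_rot: [3.141, 0.001, 1.701]
contact_force: [0.6, 0.4, 5.9]
gripper_width: 0.0155
gripper_force: 20.0
```

Emit:
{"api": "step_arm", "payload": {
  "motion": "0 0 0 0 0 2 0.1;0 0 0 0 0 5 0.1;0 0 0 0 0 9 0.1;0 0 0 0 0 12 0.1;0 0 0 1 2 13 0.1;0 0 0 3 5 13 0.1;0 0 0 5 9 13 0.1;0 0 0 7 13 13 0.1;0 0 0 9 17 13 0.1;0 0 0 11 20 13 0.1"
}}

```text
time: 29.5
ee_pos: [0.5955, -0.1763, 0.2132]
tool_rot: [-3.141, -0.0, 1.701]
contact_force: [0.4, -1.4, -0.7]
gripper_width: 0.0157
gripper_force: 20.0
```

Emit:
{"api": "step_arm", "payload": {
  "motion": "0 0 0 1 2 0 0.1;0 0 0 1.7 3.5 0 0.1;0 0 0 2 4.2 0 0.1;0 0 0 2.1 4.2 -2 0.1;0 0 0 2.1 4.2 -4 0.1;0 0 0 2.1 4.2 -5 0.1;0 0 0 2.1 4.2 -5.3 0.1;0 0 0 2.1 4.2 -5.3 0.1"
}}

```text
time: 30.3
ee_pos: [0.6161, -0.1372, 0.1605]
tool_rot: [-3.141, -0.0, 1.7]
contact_force: [0.8, 1.0, -0.2]
gripper_width: 0.0156
gripper_force: 20.0
```

```bash
python3 - <<'E'
from m import *
s=r.state();print(s['time'],s['ee_pos'],s['tool_rot'])
T=wristT(); w=snap('wrist','w10')[:,:,::-1]; b=snap('scene','s10')[:,:,::-1]
h=proj('wrist',(.6163,-.1351,.0695),T);g=proj('scene',(.6163,-.1351,.0695)); print(h,g)
u,v=[int(x) for x in g]
c=cv2.resize(b[v-65:v+45,u-70:u+70],(490,385),interpolation=cv2.INTER_CUBIC)
cv2.imwrite('pics/m10.png',np.hstack([cv2.resize(w[180:384,180:360],(300,340)),np.zeros((340,10,3),np.uint8),c[:340]])[:,:800])
print('origin scene',u-70,v-65)
E
```

```text
30.3 [ 0.61609023 -0.13715128  0.16050958] [-3.14143682e+00 -8.92522043e-05  1.70011882e+00]
[264.89785569 205.98027915] [300.37948134 209.43344367]
origin scene 230 144
```

View pics/m10.png

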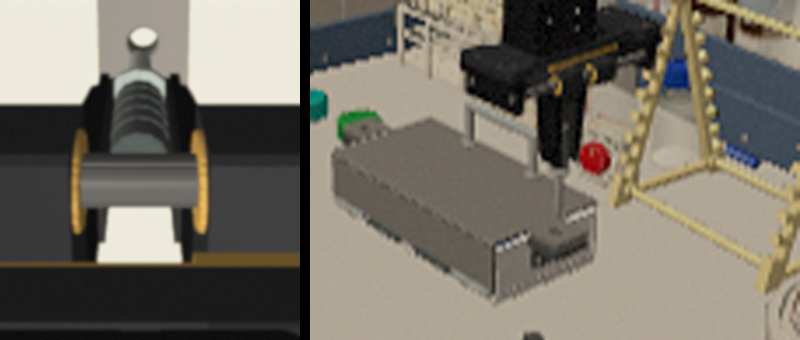

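The wrist view shows the hole at about (266,204) with the pin tip just short of it and in line. I'm descending under force watch.

Emit:
{"api": "step_arm", "payload": {
  "motion": "0 0 0 0 0 -0.6 0.1;0 0 0 0 0 -1.2 0.1;0 0 0 0 0 -1.6 0.1;0 0 0 0 0 -2 0.1;0 0 0 0 0 -2.3 0.1;0 0 0 0 0 -2.6 0.1;0 0 0 0 0 -2.6 0.1"
}}

```text
time: 31.1
ee_pos: [0.616, -0.1366, 0.134]
tool_rot: [-3.141, -0.0, 1.701]
contact_force: [0.6, -0.8, -0.9]
gripper_width: 0.0157
gripper_force: 20.0
```

Emit:
{"api": "step_arm", "payload": {
  "motion": "0 0 0 0 0 -0.6 0.1;0 0 0 0 0 -1.2 0.1;0 0 0 0 0 -1.8 0.1;0 0 0 0 0 -2.4 0.1;0 0 0 0 0 -2.9 0.1;0 0 0 0 0 -3.2 0.1;0 0 0 0 0 -3.3 0.1;0 0 0 0 0 -3.3 0.1"
}}

```text
time: 31.9
ee_pos: [0.6162, -0.1367, 0.1014]
tool_rot: [3.142, -0.0, 1.701]
contact_force: [-0.4, -0.1, -0.3]
gripper_width: 0.0155
gripper_force: 20.0
```

Emit:
{"api": "step_arm", "payload": {
  "motion": "0 0 0 0 0 -0.1 0.1;0 0 0 0 0 -0.2 0.1;0 0 0 0 0 -0.3 0.1;0 0 0 0 0 -0.3 0.1"
}}

```text
time: 32.3
ee_pos: [0.6162, -0.1367, 0.0984]
tool_rot: [3.141, 0.0, 1.701]
contact_force: [1.1, -0.2, -1.2]
gripper_width: 0.0159
gripper_force: 20.0
```

Emit:
{"api": "step_arm", "payload": {
  "motion": "0 0 0 0 0 -0.1 0.1;0 0 0 0 0 -0.1 0.4;0 0 0 0 0 -0.1 0.4;0 0 0 0 0 -0.1 0.4;0 0 0 0 0 -0.1 0.4;0 0 0 0 0 2 0.4;0 0 0 0 0 6 0.4;0 0 0 0 0 10 0.4;0 0 0 -2 -3 12 0.4;0 0 0 -5 -7 12 0.4"
}}

```text
time: 33.3
ee_pos: [0.5674, -0.2066, 0.2216]
tool_rot: [3.137, 0.003, 1.704]
contact_force: [0.2, -1.5, -0.7]
gripper_width: 0.0382
gripper_force: 0.0
```

```bash
python3 - <<'E'
from m import *
s=r.state();print(s['time'],s['ee_pos'])
T=wristT(); np.save('T11.npy',T); w=snap('wrist','w11')[:,:,::-1]
for p in [(.6163,-.1351,.0745),(.6163,-.1351,.115),(.468,-.310,.1)]: print(proj('wrist',p,T))
u,v=[int(x) for x in proj('wrist',(.6163,-.1351,.09),T)]
cv2.imwrite('pics/m11.png',cv2.resize(w[max(0,v-60):v+60,max(0,u-80):u+80],None,fx=3,fy=3)); print(max(0,u-80),max(0,v-60))
E
```

```text
33.3 [ 0.56739437 -0.20662735  0.22155071]
[332.66152131 115.22246371]
[343.71435187 116.74353561]
[135.24070273 295.96303444]
256 55
```

View pics/m11.png

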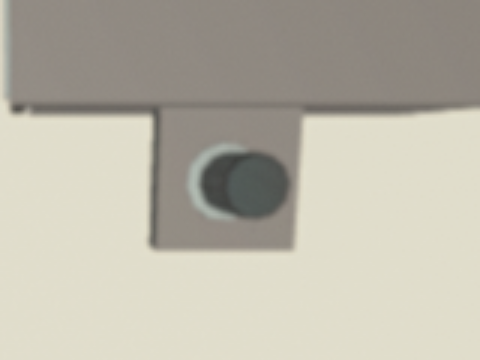

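The right pin's collar sits on the ear at (331,115) and its top is at (342,116), as predicted for fully home. On to the second pin.

Emit:
{"api": "step_arm", "payload": {
  "motion": "0 0 0 -3 -3 0 0.4;0 0 0 -6 -6.5 0 0.4;0 0 0 -9 -9.5 0 0.4;0 0 0 -9.8 -10.3 -2 0.4;0 0 0 -9.8 -10.3 -5 0.4;0 0 0 -9.8 -10.3 -8 0.4;0 0 0 -9.8 -10.3 -11 0.4;0 0 0 -9.8 -10.3 -13 0.4;0 0 0 -9.8 -10.3 -13.4 0.4;0 0 0 -9.8 -10.3 -13.4 0.4"
}}

```text
time: 34.35
ee_pos: [0.4681, -0.3096, 0.0842]
tool_rot: [-3.141, -0.001, 1.701]
contact_force: [0.9, -0.2, 0.4]
gripper_width: 0.038
gripper_force: 0.0
```

Emit:
{"api": "step_arm", "payload": {
  "motion": "0 0 0 0 0 0 0.1;0 0 0 0 0 0 0.1;0 0 0 0 0 0 0.1;0 0 0 0 0 0 0.1;0 0 0 0 0 0 0.1;0 0 0 0 0 0 0.1",
  "newtons": 20
}}

```text
time: 34.95
ee_pos: [0.4684, -0.3099, 0.0852]
tool_rot: [3.141, 0.001, 1.701]
contact_force: [0.0, 0.1, 7.2]
gripper_width: 0.0154
gripper_force: 20.0
```

Emit:
{"api": "step_arm", "payload": {
  "motion": "0 0 0 0 0 2 0.1;0 0 0 0 0 6 0.1;0 0 0 0 0 10 0.1;0 0 0 0 0 14 0.1;0 0 0 1 3 16 0.1;0 0 0 2 7 16 0.1;0 0 0 3 11 16 0.1;0 0 0 4 15 16 0.1;0 0 0 5 19 16 0.1;0 0 0 6 23 16 0.1"
}}

```text
time: 35.95
ee_pos: [0.5282, -0.078, 0.2446]
tool_rot: [3.141, 0.0, 1.701]
contact_force: [0.7, -0.2, -1.3]
gripper_width: 0.0153
gripper_force: 20.0
```

Emit:
{"api": "step_arm", "payload": {
  "motion": "0 0 0 1 4 0 0.1;0 0 0 2 8 0 0.1;0 0 0 3 12 0 0.1;0 0 0 4 16 0 0.1;0 0 0 4.5 20 0 0.1;0 0 0 4.9 23 0 0.1;0 0 0 4.9 24.2 -2 0.1;0 0 0 4.9 24.2 -5 0.1;0 0 0 4.9 24.2 -8 0.1;0 0 0 4.9 24.2 -8.5 0.1"
}}

```text
time: 36.95
ee_pos: [0.5757, 0.1623, 0.1565]
tool_rot: [-3.136, 0.0, 1.701]
contact_force: [0.5, -0.8, -0.7]
gripper_width: 0.0154
gripper_force: 20.0
```

Emit:
{"api": "step_arm", "payload": {
  "motion": "0 0 0 0 0 0 0.1;0 0 0 0 0 0 0.1"
}}

```text
time: 37.15
ee_pos: [0.5778, 0.1623, 0.1608]
tool_rot: [3.14, -0.0, 1.701]
contact_force: [0.0, 0.5, 0.2]
gripper_width: 0.0154
gripper_force: 20.0
```

```bash
python3 - <<'E'
from m import *
s=r.state();print(s['time'],s['ee_pos'],s['tool_rot'])
T=wristT(); w=snap('wrist','w12')[:,:,::-1]
print(proj('wrist',(.5775,.1623,.0695),T))
cv2.imwrite('pics/m12.png',np.hstack([cv2.resize(cv2.imread('pics/w10.png')[180:300,180:360],(396,264)),cv2.resize(w[180:300,180:360],(396,264))]))
E
```

```text
37.15 [0.57779144 0.16229753 0.16082005] [ 3.13976788e+00 -4.76092015e-05  1.70060407e+00]
[263.59843584 208.45416066]
```

View pics/m12.png

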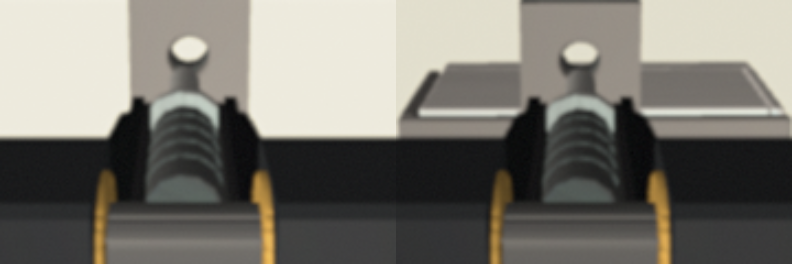

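The left hole and tip line up as they did on the right. Descending.

Emit:
{"api": "step_arm", "payload": {
  "motion": "0 0 0 0 0 -0.6 0.1;0 0 0 0 0 -1.2 0.1;0 0 0 0 0 -1.6 0.1;0 0 0 0 0 -2 0.1;0 0 0 0 0 -2.3 0.1;0 0 0 0 0 -2.6 0.1;0 0 0 0 0 -2.6 0.1"
}}

```text
time: 37.9
ee_pos: [0.577, 0.1623, 0.133]
tool_rot: [-3.141, 0.0, 1.701]
contact_force: [-0.5, 0.9, -0.8]
gripper_width: 0.0156
gripper_force: 20.0
```

Emit:
{"api": "step_arm", "payload": {
  "motion": "0 0 0 0 0 -0.2 0.1;0 0 0 0 0 -0.4 0.1;0 0 0 0 0 -0.4 0.1"
}}

```text
time: 38.2
ee_pos: [0.5771, 0.1623, 0.1293]
tool_rot: [-3.141, 0.0, 1.701]
contact_force: [-0.5, -0.2, -0.3]
gripper_width: 0.0157
gripper_force: 20.0
```

Emit:
{"api": "step_arm", "payload": {
  "motion": "0 0 0 0 0 -0.6 0.1;0 0 0 0 0 -1.2 0.1;0 0 0 0 0 -1.8 0.1;0 0 0 0 0 -2.4 0.1;0 0 0 0 0 -2.7 0.1;0 0 0 0 0 -2.8 0.1;0 0 0 0 0 -2.9 0.1;0 0 0 0 0 -2.9 0.1"
}}

```text
time: 39.0
ee_pos: [0.5772, 0.1623, 0.1005]
tool_rot: [3.141, 0.0, 1.701]
contact_force: [-0.1, -0.1, -0.9]
gripper_width: 0.0158
gripper_force: 20.0
```

Emit:
{"api": "step_arm", "payload": {
  "motion": "0 0 0 0 0 -0.1 0.1;0 0 0 0 0 -0.1 0.4;0 0 0 0 0 -0.1 0.4;0 0 0 0 0 -0.1 0.4;0 0 0 0 0 -0.1 0.4;0 0 0 0 0 2 0.4;0 0 0 0 0 6 0.4;0 0 0 0 0 10 0.4;0 0 0 -2 -3 13 0.4;0 0 0 -2 -7 14 0.4"
}}

```text
time: 40.0
ee_pos: [0.5563, 0.0929, 0.2436]
tool_rot: [3.138, 0.0, 1.704]
contact_force: [0.9, -0.5, 0.3]
gripper_width: 0.0382
gripper_force: 0.0
```

Emit:
{"api": "step_arm", "payload": {
  "motion": "0 0 0 0 -2 0 0.4;0 0 0 0 -2 0 0.4;0 0 0 0 -2 0 0.4"
}}

```text
time: 40.3
ee_pos: [0.5571, 0.0723, 0.2404]
tool_rot: [3.142, -0.0, 1.7]
contact_force: [-0.6, 1.0, 0.1]
gripper_width: 0.0379
gripper_force: 0.0
```

```bash
python3 - <<'E'
from m import *
s=r.state();print(s['time'],s['ee_pos'])
T=wristT(); w=snap('wrist','w13')[:,:,::-1]; t=snap('top','t13')[:,:,::-1]; sc=snap('scene','s13')[:,:,::-1]
for z in(.0745,.115):print(proj('wrist',(.5775,.1623,z),T))
cv2.imwrite('pics/m13.png',np.hstack([w[:230,150:400],cv2.resize(t[130:290,90:450],(518,230)) ]))
E
```

```text
40.3 [0.55712799 0.07229372 0.24044902]
[300.61565622  89.09402113]
[306.10810387  86.47430189]
```

View pics/m13.png

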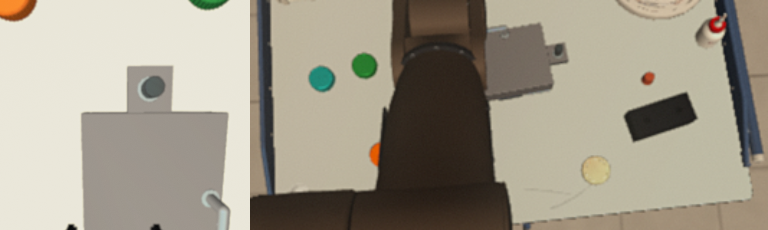

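Both pins are home: the left collar is at (300,88) and its top at (304,87), as predicted. The hood is shut, and the stopper and lid have not moved. Handing in.

```bash
python3 -c "
from plant import r
print(r.hand_in())"
```

```text
the job is handed in; nothing more can be done
None
```

The job is done and handed in at about 40 s on the robot's clock: both blue caps present lie flat on the carrier floor, the hood is shut, and a pin is fully home on each side; the hand-in gave no verdict.

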